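# Hold the glaze mixer's key switch at run

### The arm

A 6-joint arm with a two-finger parallel gripper is mounted at the origin on a cart in front of the work surface, level with it; the furniture and walls round the work are solid. World frame = base frame: x ahead of the robot, y to its left, z up, the work surface at z = 0. Lengths are in mm, angles in rad, forces in N, time in s.
With the tool pointing down it reaches from about 350 to 725 mm from the base axis. Payload 4.3 kg.
Tool frame: the origin (TCP) lies between the finger pads; the fingertips stand 11 mm ahead of it and the grasp point (between the pads) lies 8 mm behind it (env.tcp_to_tips is the distance from the TCP to the fingertips, in mm); z points along the fingers, y is the line along which they close (so a half turn about z gives the same grasp; the last joint's range is limited). The gripper opens to 85 mm and grips with 20 to 120 N. Pads are 22 mm wide; open, the fingers measure 114 mm over their backs; the gripper's body (76 mm by 85 mm) begins 54 mm behind the grasp point. The pads swing forward as they close: fully open they stand 13 mm farther back than shut.
Start: joints at [1.037, 0.377, 0.081, 1.274, 0, 1.46], TCP at [236.466, 524.165, 242.329] pointing down, gripper open.
Joint ranges: [-2.72, 2.72], [-0.84, 1.66], [-1.02, 1.22], [-1.77, 2.12], [-1.37, 1.28], [-3.14, 3.14]. Speed limits (rad/s): [2.57, 2.57, 3.14, 3.14, 3.14, 3.14].

### API

Orientations are given as a unit quaternion [x, y, z, w].
In Python, from bench import state, optics, env gives the robot as it stands. The module is installed in compiled form; this text tells all that it offers.
- The arm moves only by the tool play_rows, never from a script. Its argument "steps" is a list of rows, each a list of 5 numbers: the shift along the tool's x, y, z in cm, then the turn about the tool's z in degrees, then the opening, from -1 (shut) to 1 (fully open). In form: [[tx, ty, tz, spin, jaw], ...]. A call has 1 to 10 rows; each row shifts and turns the commanded pose from where the row before left it, along the tool's axes as they then stand; what a row does not reach is not made up. A row lasts 1/12 s, in which the tool goes at most 41.7 mm and 7.16 degrees, less where a joint would pass 70% of its speed; a pose out of reach is approached as far as the arm can. A call is refused whole if a number of a shift passes 4.17 or a number of a turn 7.16, either way. A call with a gripper value outside its range is refused whole. The fingers move at their own pace and stop on an object; the grip force is fixed at half the most. Time passes only in rows, so rows that do not move let the fingers close. It gives the time, the measured TCP pose, the force, the opening and the grip force at its end, in the units of the state.
- state(): the state, without advancing time (a new reading comes with each control period).
- optics.get_image(name): name is "side" or "top"; returns a dict with "img" (400x640x3 uint8, red, green, blue), "fovy" (degrees; the focal length in pixels is half the picture's height over the tangent of half this angle, whatever the lens; pixels are square), "cx", "cy" (the principal point, pixels), "D" ([k1, k2, p1, p2, k3] as OpenCV has them; the pictures are not rectified), "extrinsics" (4x4, takes a point from camera to world coordinates). Camera axes: x right, y down, z forward; pixel columns grow to the right and rows downward; lengths in mm; the calibration is good to about 2 mm. A picture is of the moment at which its call begins. There is no depth.
- env.sign_off(): hands the job in; it is judged then, once.
The state is a dict: "t": time; "qpos": joint angles; "joint_vel": joint speeds; "tau": joint torques, N m; "ee_pos": TCP position; "tool_rot": TCP orientation; "ft_force": force on the tool from outside, world axes, zero at the start; "torque": the same for the moment, N m; "width": opening from 0.0 (shut) to 1.0 (fully open); "grasp_force": force on a finger pad.
Only numpy, scipy, OpenCV 4.12 (cv2) and the standard library are available. Lean on these libraries where they do the work, as an engineer would, in place of code of your own. Each camera call takes 0.05 s, during which the arm holds its last target. There are 200 camera calls.

### The job

Take the red-headed key out of its wooden block and put it into the slot of the blue hold-to-run key switch; its pins are sticky, so do not force it but wiggle it along the slot where it sticks, until its head sits down on the switch. Then turn it a quarter turn clockwise (seen from above) against the spring and keep it turned for two seconds. Finish still gripping the key, fully home and turned; leave the jar, the wax pot and the test tile where they are.

Things in the scene. Friction and masses are not known exactly. Their poses are not given: they have to be found in the camera images.
- key: key standing upright, 40 g; works either way round. Origin: centre of the head's underside, z up. Red plastic head with black band: 32 mm along x, 10 mm thick along y, 40 mm high, gripped on its flat faces from above. Below: round neck 5 mm thick, 8 mm long, then the steel blade. In its loose block slot it may be turned a few degrees
- key_tip (a point): lower end of the key's blade on its axis, 30 mm below the key's origin. The blade is 14 mm wide (key x) and 4 mm thick (key y) from 8 to 26 mm below the origin, then narrows bluntly to 5 mm wide and 3 mm thick at this tip
- key_block: fixed wooden block, 46 x 46 mm (foot 52 x 52 mm), 60 mm high, origin at the centre of its underside. A slot 18 mm (its x) by 8 mm (its y), 42 mm deep, in the middle of its top holds the key, whose head rests on the top
- key_switch: fixed blue metal switch box, 72 x 72 mm, 56 mm high, a 40 x 40 x 4 mm bright plate on top (face 60 mm above the worktop). Origin: centre of its underside. The key slot runs along its x; at yaw 0 a white mark lies beyond the slot's -x end, a green lens on the +y side, an 18 mm black cable gland on the +x side
- switch_mouth (a point): centre of the key slot on the bright plate's upper face, axes as the switch box; slot 17 mm (x) by 6 mm (y), chamfered, in a plate 4 mm thick, over the cylinder's slot of 17.6 x 6.6 mm. Fully home: the head touches the plate, the key's origin here. Only within 4 mm of that can the key turn; turned, it cannot be pulled out
- switch_pins (a point): point on the slot's axis 18 mm below the plate, between two hidden sticky pins poking into the slot from its x ends (+x end 4 mm above, -x end 4 mm below this point). The tip must push them apart by up to 3 mm. Straight down the key catches at 10 N and may bind at 20 to 40 N; wiggled 2 mm each way along the slot it goes down at 10 to 15 N. Pins stay where pushed
- switch_turn (a joint): turn of the brass cylinder, rad: 0 at rest with its slot under the plate's slot, growing clockwise seen from above, stop at 1.5. A spring turns it back to 0 (0.04 N m at rest to 0.115 N m at the stop). The key has about 0.2 rad of play in the cylinder, so a key turned 1.57 rad turns the cylinder about 1.38
- oxide_jar: bystander: clear glass spice jar with a green cap, 46 mm across, 106 mm high, origin at the centre of its underside; leave it alone
- wax_pot: bystander: round flat cream pot with a red band, 63 mm across, 34 mm high, origin at the centre of its underside; leave it alone
- test_tile: bystander: small beige ceramic test tile, 30 x 54 x 8 mm, lying flat, origin at the centre of its underside; leave it alone
Things that resemble listed ones, but are neither listed nor needed, are in the scene too. There is more than one size of the key; the job needs the larger.

How it is judged:
By the outcome, as a careful person would: the job done as asked, in the order asked, and still so for the second after the job is handed in, while the arm keeps its last pose, push and grip.
It also fails if it takes over 48 s, if anything falls off the work surface, if the arm or the gripper's body presses on something with over 40 N, if the wrist force passes 120 N, or if a joint passes its speed limit or range.

## Working session

There is one attempt and no reset: what is moved stays moved. The work goes in short steps, Python scripts to look and compute and a tool call to move; the robot and the scene stay as the last step left them, time stands still between calls to the robot, and variables do not carry over. Pictures are saved under pics/ and viewed, at most 10 in all, crops included, and the job is handed in when it is done.

Besides the shell and the picture viewer there is one more tool, called after "Emit:" by a JSON object that holds its "fn" and its "kwargs", one argument or row to a line. play_rows: Moves the arm, as the interface text tells. Its arguments: {"type":"object","properties":{"steps":{"type":"array"}},"required":["steps"]}

```bash
mkdir -p pics; python3 - <<'E'
from bench import state, optics, env
import cv2,numpy as np
for n in("top","side"):
    d=optics.get_image(n); cv2.imwrite(f"pics/{n}0.png",d["img"][:,:,::-1]); np.save(n+"0.npy",d,allow_pickle=True)
    print(n,d["fovy"],d["cx"],d["cy"],d["D"],np.round(d["extrinsics"],3).tolist())
print(state(),env.tcp_to_tips)
E
```

```text
top 49.809360131215094 318.47860463869534 202.4573455639242 [-0.10004343  0.          0.          0.          0.        ] [[-0.017, -0.987, 0.157, 360.424], [-1.0, 0.02, 0.013, -364.254], [-0.016, -0.157, -0.987, 920.919], [0.0, 0.0, 0.0, 1.0]]
side 48.39545088445042 320.4935713477871 195.49369535965585 [-0.08189223  0.          0.          0.          0.        ] [[-0.999, 0.044, -0.02, 504.511], [0.044, 0.639, -0.768, 311.645], [-0.021, -0.768, -0.64, 614.511], [0.0, 0.0, 0.0, 1.0]]
{'t': 0.1, 'qpos': array([1.03673229e+00, 3.78020021e-01, 7.97499665e-02, 1.27439723e+00,
       2.04323030e-05, 1.46047401e+00]), 'joint_vel': array([ 0.00091834, -0.0008603 ,  0.00272659,  0.00043038,  0.00143809,
       -0.00096434]), 'tau': array([ 8.85776390e-04, -4.64693248e+01,  2.70582443e+01,  1.20620057e-02,
       -8.55480243e-05, -4.59902111e-06]), 'ee_pos': array([236.13253836, 523.64924858, 241.43345936]), 'tool_rot': array([ 2.10289213e-01,  9.77638774e-01, -8.84109321e-04, -3.05908334e-04]), 'ft_force': array([-0.4509402 , -0.19866292,  0.33290325]), 'torque': array([ 0.05359874, -0.00846863,  0.01759002]), 'grasp_force': 0.0, 'width': 1.0011968334896433} 11.0
```

View pics/top0.png

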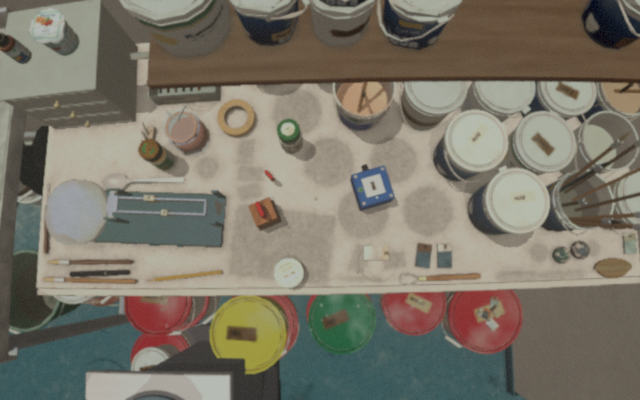

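View pics/side0.png

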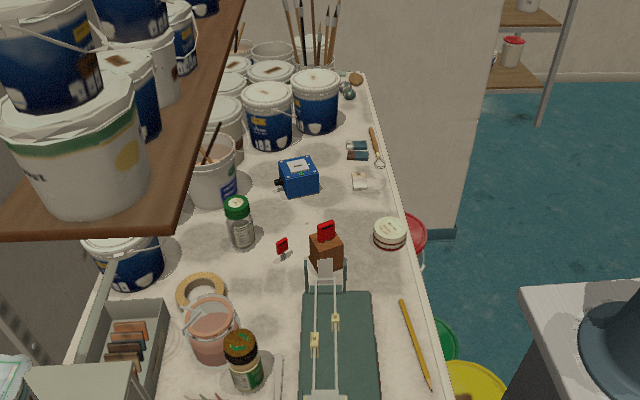

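The top view shows the block with the red key at (263,212), a smaller red key lying at (268,175), the switch at (372,187), the jar at (289,135), the pot at (289,272) and the tile at about (375,254). In the side view the key is at (326,232) and the switch at (299,178).

```bash
cat > h.py <<'E'
import numpy as np,cv2
def K(d):
    f=200/np.tan(np.radians(d["fovy"]/2)); return np.array([[f,0,d["cx"]],[0,f,d["cy"]],[0,0,1.]])
def rays(d,uv):
    p=cv2.undistortPoints(np.float64(uv).reshape(-1,1,2),K(d),np.float64(d["D"])).reshape(-1,2)
    E=np.array(d["extrinsics"]); r=np.c_[p,np.ones(len(p))]@E[:3,:3].T
    return E[:3,3],r
def plane(d,uv,z):
    o,r=rays(d,uv); return o+r*((z-o[2])/r[:,2])[:,None]
def tri(d1,u1,d2,u2):
    o1,a=rays(d1,[u1]);o2,b=rays(d2,[u2]);a=a[0]/np.linalg.norm(a);b=b[0]/np.linalg.norm(b)
    s=np.linalg.lstsq(np.c_[a,-b],o2-o1,rcond=None)[0]; p,q=o1+a*s[0],o2+b*s[1]
    return (p+q)/2,np.linalg.norm(p-q)
def proj(d,P):
    E=np.linalg.inv(d["extrinsics"]); return cv2.projectPoints(np.float64(P).reshape(-1,1,3),cv2.Rodrigues(E[:3,:3])[0],E[:3,3],K(d),np.float64(d["D"]))[0].reshape(-1,2)
def mask(im,h0,h1,s0,v0,box):
    h=cv2.cvtColor(im,cv2.COLOR_RGB2HSV).astype(int);H=(h[...,0]-h0)%180
    m=(H<=(h1-h0)%180)&(h[...,1]>s0)&(h[...,2]>v0); o=np.zeros_like(m);x,y,X,Y=box;o[y:Y,x:X]=m[y:Y,x:X]; return o.astype(np.uint8)*255
E
python3 - <<'E'
from h import *
T=np.load("top0.npy",allow_pickle=True).item();S=np.load("side0.npy",allow_pickle=True).item()
def crop(d,x,y,w,h,s): return cv2.resize(d["img"][y:y+h,x:x+w,::-1],None,fx=s,fy=s,interpolation=cv2.INTER_CUBIC)
a=np.hstack([crop(T,240,188,48,48,8),crop(T,346,160,48,48,8)]);b=np.hstack([crop(S,298,214,60,60,6.4),crop(S,270,148,60,60,6.4)])
c=np.vstack([a,b]);cv2.imwrite("pics/crops.png",cv2.resize(c,(600,600)))
for n,d,bx in(("T",T,(340,155,405,215)),("S",S,(270,145,330,205))):
    m=mask(d["img"],100,125,120,60,bx); c=max(cv2.findContours(m,0,2)[0],key=cv2.contourArea);print(n,"blue",cv2.minAreaRect(c))
for n,d,bx in(("T",T,(245,190,285,235)),("S",S,(300,210,350,262))):
    m=mask(d["img"],172,4,170,130,bx); c=max(cv2.findContours(m,0,2)[0],key=cv2.contourArea);print(n,"red",cv2.minAreaRect(c),cv2.contourArea(c))
E
```

```text
T blue ((367.0, 200.5), (1.0, 0.0), -90.0)
S blue ((299.23468017578125, 176.0794219970703), (38.492252349853516, 37.557559967041016), 77.7352294921875)
T red ((260.0000305175781, 212.00001525878906), (4.242640495300293, 1.4142134189605713), 45.0) 0.0
S red ((325.25, 223.7500457763672), (4.110960960388184, 16.443843841552734), 71.56504821777344) 46.5
```

View pics/crops.png

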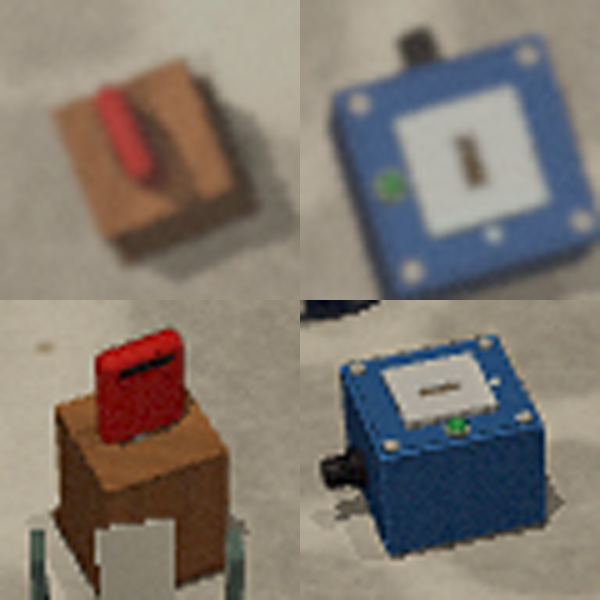

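The crops show the key head running along the same direction as the switch slot, roughly world x. The white mark is at the near (-x) end, the green lens on the left (+y) and the gland at the far end, so the switch yaw is small and positive or negative. Next I measure both precisely.

```bash
cat > meas.py <<'E'
from h import *
T=np.load("top0.npy",allow_pickle=True).item();S=np.load("side0.npy",allow_pickle=True).item()
def sub(d,x,y,w,h,s=8): return cv2.cvtColor(cv2.resize(d["img"][y:y+h,x:x+w],None,fx=s,fy=s,interpolation=cv2.INTER_CUBIC),cv2.COLOR_RGB2HSV)
def big(m):
    return max(cv2.findContours(m.astype(np.uint8),0,2)[0],key=cv2.contourArea)
def unc(c,x,y,s=8): return (np.float64(c).reshape(-1,2)+.5)/s-.5+[x,y]
R={}
for n,d,(x,y) in(("T",T,(346,160)),("S",S,(270,148))):
    h=sub(d,x,y,48 if n=="T" else 60,48 if n=="T" else 60); H,Sa,V=[h[...,i].astype(int) for i in range(3)]
    m=(Sa<60)&(V>130 if n=="T" else V>120); k=np.zeros_like(m)
    if n=="T": k[80:310,100:330]=1
    else: k[80:210,120:330]=1
    c=big(m&k); hull=cv2.convexHull(c); q=cv2.approxPolyN(hull,4,ensure_convex=True).reshape(-1,2) if hasattr(cv2,'approxPolyN') else None
    q=unc(q,x,y); fill=np.zeros(V.shape,np.uint8); cv2.fillPoly(fill,[hull],1); fill=cv2.erode(fill,np.ones((33,33)))
    g=fill>0; c2=big(g&(V<np.median(V[g])*.72)); r=cv2.minAreaRect(c2); box=unc(cv2.boxPoints(r),x,y); s=unc([r[0]],x,y)
    R[n]=(q,s[0]);P=plane(d,q,60);print(n,"plate px",q.round(1).tolist(),"\nworld",P.round(1).tolist(),P.mean(0).round(1),"slot",plane(d,s,60).round(1),s.round(2), plane(d,box,60).round(1).tolist())
    e=[np.degrees(np.arctan2(*(P[(i+1)%4]-P[i])[[1,0]])) for i in range(4)];print("edges",np.round(e,1),[np.linalg.norm(P[(i+1)%4]-P[i]).round(1) for i in range(4)])
print("slot tri",tri(T,R["T"][1],S,R["S"][1]),"plate tri",tri(T,R["T"][0].mean(0),S,R["S"][0].mean(0)))
for n,d,(x,y) in(("T",T,(240,188)),("S",S,(298,204))):
    h=sub(d,x,y,48 if n=="T" else 60,48 if n=="T" else 60); H,Sa,V=[h[...,i].astype(int) for i in range(3)]
    m=((H<5)|(H>172))&(Sa>150)&(V>70); c=big(m); r=cv2.minAreaRect(c); b=unc(cv2.boxPoints(r),x,y); hull=cv2.convexHull(c)
    q=unc(cv2.approxPolyN(hull,4,ensure_convex=True).reshape(-1,2),x,y); print(n,"red",unc([r[0]],x,y).round(2),np.array(r[1])/8,r[2],"quad",q.round(1).tolist()); print(" z100",plane(d,q,100).round(1).tolist()," z60",plane(d,q,60).round(1).tolist())
E
python3 meas.py
```

```text
T plate px [[388.8, 199.1], [365.4, 197.4], [359.8, 178.2], [379.8, 172.6]] 
world [[501.7, -495.3, 60.0], [506.0, -448.0, 60.0], [546.1, -437.9, 60.0], [557.1, -479.3, 60.0]] [ 527.7 -465.1   60. ] slot [[ 530.7 -464.2   60. ]] [[372.94 185.32]] [[537.8, -459.5, 60.0], [539.3, -465.2, 60.0], [523.7, -468.8, 60.0], [522.3, -463.2, 60.0]]
edges [  84.8   14.1  -75.2 -163.8] [np.float64(47.5), np.float64(41.3), np.float64(42.8), np.float64(57.6)]
S plate px [[314.2, 168.1], [290.7, 172.8], [285.4, 161.4], [303.4, 157.8]] 
world [[496.6, -445.5, 60.0], [546.0, -432.4, 60.0], [557.7, -474.2, 60.0], [518.7, -484.9, 60.0]] [ 529.8 -459.2   60. ] slot [[ 532.  -458.1   60. ]] [[297.39 165.29]] [[540.5, -458.5, 60.0], [524.0, -462.7, 60.0], [523.5, -457.7, 60.0], [539.9, -453.5, 60.0]]
edges [  14.9  -74.4 -164.7  119.3] [np.float64(51.1), np.float64(43.3), np.float64(40.4), np.float64(45.1)]
slot tri (array([ 531.97315911, -464.78082207,   55.10856563]), np.float64(0.5118980773218871)) plate tri (array([ 529.317068  , -465.84983047,   54.78778073]), np.float64(1.3461602863216549))
T red [[259.53 209.03]] [14.78357506  4.70192432] 65.62352752685547 quad [[259.1, 202.2], [264.7, 214.7], [260.4, 216.8], [253.9, 202.2]]
 z100 [[494.1, -238.1, 100.0], [469.4, -249.1, 100.0], [465.5, -240.9, 100.0], [494.3, -228.1, 100.0]]  z60 [[500.6, -231.9, 60.0], [474.8, -243.5, 60.0], [470.6, -234.8, 60.0], [500.8, -221.4, 60.0]]
S red [[325.59 230.68]] [22.01181412 17.58664513] 87.51044464111328 quad [[334.4, 237.3], [317.3, 243.6], [316.6, 224.6], [333.9, 218.1]]
 z100 [[470.6, -198.8, 100.0], [498.9, -186.5, 100.0], [498.5, -230.7, 100.0], [468.3, -244.8, 100.0]]  z60 [[467.9, -238.5, 60.0], [498.4, -225.3, 60.0], [498.0, -272.9, 60.0], [465.5, -288.1, 60.0]]
```

Emit:
{"fn": "play_rows", "kwargs": {
  "steps": [
    [-2.7, -2.96, 0, 0, 1],
    [-2.7, -2.96, 0, 0, 1],
    [-2.7, -2.96, 0, 0, 1],
    [-2.7, -2.96, 0, 0, 1],
    [-2.7, -2.96, 0, 0, 1],
    [-2.7, -2.96, 0, 0, 1],
    [-2.7, -2.96, 0, 0, 1],
    [-2.7, -2.96, 0, 0, 1],
    [-2.7, -2.96, 0, 0, 1],
    [-2.7, -2.96, 0, 0, 1]
  ]
}}

```text
t: 0.93
ee_pos: [360.6, 141.5, 242.1]
tool_rot: [0.21, 0.978, 0.0, -0.0]
ft_force: [1.4, -0.2, 1.1]
width: 0.997
grasp_force: 0.0
```

Emit:
{"fn": "play_rows", "kwargs": {
  "steps": [
    [-2.7, -2.96, 0, 0, 1],
    [-2.7, -2.96, 0, 0, 1],
    [-2.7, -2.96, 0, 0, 1],
    [-2.7, -2.96, 0, 0, 1],
    [-2.7, -2.96, 0, 0, 1],
    [-2.7, -2.96, 0, 0, 1],
    [-2.7, -2.96, 0, 0, 1],
    [-2.7, -2.96, 0, 0, 1],
    [-2.7, -2.96, 0, 0, 1],
    [0, 0, 0, 0, 1]
  ]
}}

```text
t: 1.77
ee_pos: [474.6, -205.8, 241.3]
tool_rot: [0.213, 0.977, -0.001, 0.001]
ft_force: [1.0, -0.5, 0.1]
width: 1.003
grasp_force: 0.0
```

Emit:
{"fn": "play_rows", "kwargs": {
  "steps": [
    [0, 0, 0, -7, 1],
    [0, 0, 0, -7, 1],
    [0, 0, 0, -7, 1],
    [0, 0, 0, -7, 1],
    [0, 0, 0, -7, 1],
    [0, 0, 0, -7, 1],
    [0, 0, 0, -6, 1],
    [0, 0, 0, 0, 1],
    [0, 0, 0, 0, 1],
    [0, 0, 0, 0, 1]
  ]
}}

```text
t: 2.6
ee_pos: [472.6, -199.1, 242.1]
tool_rot: [-0.205, 0.979, 0.0, -0.0]
ft_force: [0.4, -1.3, -0.2]
width: 1.0
grasp_force: 0.0
```

```bash
cat > st.py <<'E'
from bench import state
import numpy as np,sys
from scipy.spatial.transform import Rotation as R
s=state();r=R.from_quat(s["tool_rot"]).as_matrix();p=s["ee_pos"]
print("t",s["t"],"pos",p.round(1),"ang",np.degrees(np.arctan2(r[1,0],r[0,0])).round(2),"z",r[:,2].round(3),"q",s["qpos"].round(2),"F",s["ft_force"].round(1),"M",s["torque"].round(2),"w",round(s["width"],3),round(s["grasp_force"],1))
if len(sys.argv)>3: print("tool delta cm",(r.T@(np.array(sys.argv[1:4],float)-p)/10).round(2))
E
python3 st.py 482 -237 77
```

```text
t 2.6 pos [ 472.6 -199.1  242.1] ang -156.4 z [-0.  0. -1.] q [-0.52  0.25 -0.1   1.22  0.   -0.93] F [ 0.4 -1.3 -0.2] M [-0.04  0.03  0.  ] w 1.0 0.0
tool delta cm [ 0.65 -3.86 16.51]
```

Emit:
{"fn": "play_rows", "kwargs": {
  "steps": [
    [0.3, -1.9, 1.5, 0, 1],
    [0.35, -1.95, 1.5, 0, 1],
    [0, 0, 3, 0, 1],
    [0, 0, 3, 0, 1],
    [0, 0, 0, 0, 1],
    [0, 0, 0, 0, 1]
  ]
}}

```text
t: 3.1
ee_pos: [480.7, -236.2, 151.0]
tool_rot: [-0.205, 0.979, 0.002, -0.002]
ft_force: [-0.2, -0.2, 1.6]
width: 1.004
grasp_force: 0.0
```

```bash
python3 - <<'E'
from bench import optics,state
from h import *
from scipy.spatial.transform import Rotation as R
d=optics.get_image("side");t=optics.get_image("top");s=state();p=s["ee_pos"];r=R.from_quat(s["tool_rot"]).as_matrix()
ims=[]
for im,o in((d,(240,110)),(t,(190,130))):
    v=im["img"].copy()
    for q in([0,0,0],[0,0,11]):
        u=proj(im,[p+r@np.array(q)])[0]; print(u); cv2.circle(v,tuple(int(a) for a in u.round()),1,(0,255,0),-1)
    ims.append(cv2.resize(v[o[1]:o[1]+150,o[0]:o[0]+130,::-1],None,fx=3,fy=3))
cv2.imwrite("pics/pre.png",np.hstack(ims))
E
python3 st.py 482 -237 77
```

```text
[325.01604585 196.88026022]
[325.10489238 202.05738553]
[254.2571252  203.47747893]
[255.23983244 204.39485519]
t 3.2 pos [ 483.1 -237.6  153.9] ang -156.31 z [ 0.002 -0.001 -1.   ] q [-0.57  0.34 -0.2   1.02  0.   -0.99] F [0.7 0.5 0.4] M [-0.02  0.01 -0.03] w 0.999 0.0
tool delta cm [0.08 0.11 7.69]
```

View pics/pre.png

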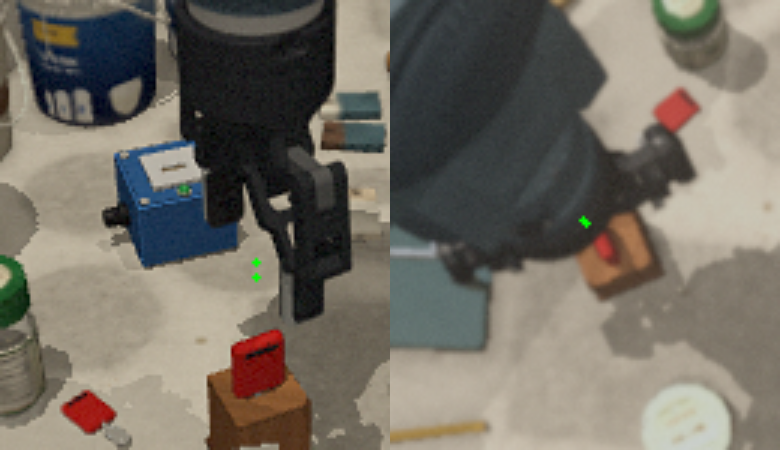

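The side view shows the open fingers straddling the line above the key (the key at crop (258,362), the green TCP projection at (257,270)); the top view agrees to within a few mm. I go down and grip.

Emit:
{"fn": "play_rows", "kwargs": {
  "steps": [
    [0, 0, 2.0, 0, 1],
    [0, 0, 2.0, 0, 1],
    [0, 0, 2.0, 0, 1],
    [0, 0, 1.4, 0, 1],
    [0, 0, 0, 0, 1],
    [0, 0, 0, 0, 1],
    [0, 0, 0, 0, 1]
  ]
}}

```text
t: 3.78
ee_pos: [483.9, -238.2, 80.5]
tool_rot: [-0.206, 0.979, -0.001, 0.001]
ft_force: [0.2, 1.1, 1.1]
width: 0.999
grasp_force: 0.0
```

```bash
python3 st.py 482 -237 77
```

```text
t 3.7833 pos [ 483.9 -238.2   80.5] ang -156.28 z [ 0.003 -0.002 -1.   ] q [-0.58  0.41 -0.31  0.85  0.   -0.99] F [0.2 1.1 1.1] M [-0.03  0.03 -0.05] w 0.999 0.0
tool delta cm [0.13 0.18 0.35]
```

Emit:
{"fn": "play_rows", "kwargs": {
  "steps": [
    [0.1, 0.15, 0.2, 0, 0.2],
    [0, 0, 0, 0, -0.3],
    [0, 0, 0, 0, -0.6],
    [0, 0, 0, 0, -1],
    [0, 0, 0, 0, -1],
    [0, 0, 0, 0, -1],
    [0, 0, 0, 0, -1],
    [0, 0, 0, 0, -1]
  ]
}}

```text
t: 4.45
ee_pos: [480.9, -236.4, 76.5]
tool_rot: [-0.205, 0.979, -0.0, 0.0]
ft_force: [-0.3, -0.1, 2.3]
width: 0.106
grasp_force: 58.6
```

```bash
python3 st.py 482 -237 77
```

```text
t 4.45 pos [ 480.9 -236.4   76.5] ang -156.28 z [ 0. -0. -1.] q [-0.58  0.41 -0.32  0.84  0.   -0.99] F [-0.3 -0.1  2.3] M [0.04 0.09 0.04] w 0.106 58.6
tool delta cm [-0.07 -0.1  -0.05]
```

Emit:
{"fn": "play_rows", "kwargs": {
  "steps": [
    [0, 0, -1.0, 0, -1],
    [0, 0, -2.0, 0, -1],
    [0, 0, -3.0, 0, -1],
    [0, 0, -3.0, 0, -1],
    [0, 0, 0, 5, -1],
    [0, 0, 0, 4.2, -1],
    [0, 0, 0, 0, -1],
    [0, 0, 0, 0, -1]
  ]
}}

```text
t: 5.12
ee_pos: [480.6, -236.1, 166.5]
tool_rot: [-0.127, 0.992, 0.0, -0.0]
ft_force: [-0.7, -0.2, -0.8]
width: 0.107
grasp_force: 59.4
```

```bash
python3 st.py 531.5 -461.5 166;python3 - <<'E'
from bench import optics,state
from h import *
np.save("side1.npy",optics.get_image("side"),allow_pickle=True)
E
```

```text
t 5.1167 pos [ 480.6 -236.1  166.5] ang -165.38 z [-0.  0. -1.] q [-0.58  0.33 -0.18  1.06  0.   -0.83] F [-0.7 -0.2 -0.8] M [-0.02 -0.    0.01] w 0.107 59.4
tool delta cm [  0.77 -23.09   0.04]
```

Emit:
{"fn": "play_rows", "kwargs": {
  "steps": [
    [0.1, -2.5, 0, 0, -1],
    [0.1, -3, 0, 0, -1],
    [0.1, -3, 0, 0, -1],
    [0.1, -3, 0, 0, -1],
    [0.1, -3, 0, 0, -1],
    [0.1, -3, 0, 0, -1],
    [0.1, -3, 0, 0, -1],
    [0.1, -2.6, 0, 0, -1],
    [0, 0, 0, 0, -1],
    [0, 0, 0, 0, -1]
  ]
}}

```text
t: 6.0
ee_pos: [530.5, -462.8, 164.6]
tool_rot: [-0.126, 0.992, 0.001, -0.0]
ft_force: [-0.4, 0.5, -1.6]
width: 0.113
grasp_force: 59.5
```

Emit:
{"fn": "play_rows", "kwargs": {
  "steps": [
    [0, 0, 2.0, 0, -1],
    [0, 0, 2.0, 0, -1],
    [0, 0, 0.5, 0, -1],
    [0, 0, 0, 0, -1],
    [0, 0, 0, 0, -1],
    [0, 0, 0, 0, -1],
    [0, 0, 0, 0, -1]
  ]
}}

```text
t: 6.58
ee_pos: [531.7, -462.3, 123.0]
tool_rot: [-0.127, 0.992, -0.001, 0.001]
ft_force: [-0.4, 0.8, -0.8]
width: 0.109
grasp_force: 59.5
```

```bash
python3 st.py 531.5 -461.5 113;python3 - <<'E'
from bench import optics,state
from h import *
d=optics.get_image("side");t=optics.get_image("top")
np.save("side2.npy",d,allow_pickle=True)
cv2.imwrite("pics/hov.png",np.hstack([cv2.resize(im["img"][y:y+70,x:x+65,::-1],None,fx=6,fy=6,interpolation=cv2.INTER_CUBIC) for im,x,y in((d,265,130),(t,340,150))]))
E
```

```text
t 6.5833 pos [ 531.7 -462.3  123. ] ang -165.46 z [ 0.002 -0.002 -1.   ] q [-0.81  0.69  0.3   1.17  0.   -1.06] F [-0.4  0.8 -0.8] M [0.03 0.03 0.06] w 0.109 59.5
tool delta cm [0.   0.09 1.  ]
```

View pics/hov.png

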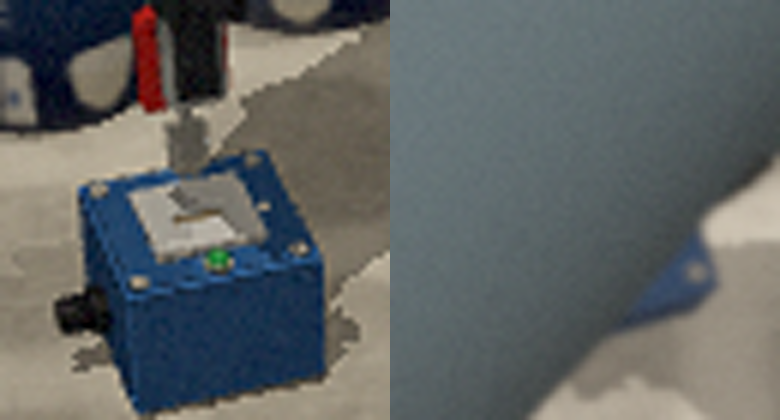

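The side view shows the key held above the switch, with more red showing on the left (+x) of the pads, so the key sits a few mm toward +x in the grip; the blade is at crop (187,140), the slot at (196,216). I measure that offset.

```bash
python3 - <<'E'
from h import *
from bench import state
from scipy.spatial.transform import Rotation as R
A=np.load("side0.npy",allow_pickle=True).item();B=np.load("side2.npy",allow_pickle=True).item()
s=state();p=s["ee_pos"];r=R.from_quat(s["tool_rot"]).as_matrix()
df=np.abs(A["img"].astype(int)-B["img"]).max(2)
for y in range(146,162): 
    print(y,df[y,286:306])
h=mask(B["img"],170,6,140,60,(280,120,310,155))
for y in range(128,150,2): print(y,np.where(h[y])[0])
print("axis at depth16.5,20.5,24.5(neck),24.5..46.5",[proj(B,[p+r@[0,0,k]])[0].round(1).tolist() for k in(0,16.5,24.5,35,42.5,46.5)])
print("x+1mm px",(proj(B,[p+r@[1,0,40]])-proj(B,[p+r@[0,0,40]])).round(3),"y+1",(proj(B,[p+r@[0,1,40]])-proj(B,[p+r@[0,0,40]])).round(3),"z+1",(proj(B,[p+r@[0,0,41]])-proj(B,[p+r@[0,0,40]])).round(3))
E
```

```text
146 [ 10   6  62 144 136 128 100  66 115 174 138 118 118 104  81  90  33  10
  11  48]
147 [  2   7  61 147 145 160 113  74  76  89  87  89  61  29  31  12  10   4
  10  57]
148 [  4  10  13 100 117  71  70   9  59  82  96  19  14  11   9   9   8   7
   5  10]
149 [ 9  6 10  7 14  9 12 15  8 78 85 40 33  9  8  4  8  6 11 17]
150 [ 8  5  6  6  6 11 22 30 37 79 72 77 74 32  9  4  7  3 14 46]
151 [ 8  7 10  6  7  9 43 87 80 88 73 71 69 32  9  4  6 12 50 50]
152 [ 7  4  8  7  4 11 12 81 82 80 71 73 66 30  8  8  9 49 51 48]
153 [ 3  9  8  7  4  7 16 65 80 76 70 71 62 11 13  6 46 49 52 43]
154 [ 7  7  5  6  6  7 15 78 61 68 67 58 60 48 15 14 54 49 46 50]
155 [ 6  4  5  7  4 11 12 73 65 75 74 61 62 42 15 49 44 51 50 28]
156 [ 5  5  6  5  4 10 10 71 74 86 73 76 64 43 25 36 39 44 42 38]
157 [ 5  5  8  7  4  7 11 92 42  9 48 47 55 45 37 34 36 36 39 28]
158 [ 5  8  6  9  3  9  9 30 57 53 55 61 40 38 42 38 39 41 39 37]
159 [ 3  5 16 12 12  8  4  7 20 46 28 41 43 47 57 56 60 56 49 44]
160 [10  5  8 11  7  8 12  5 12 53 59 54 52 52 50 56 50 52 54 43]
161 [12 12 10 10 15 12 13  3 79 56 52 54 55 54 53 50 52 55 52 53]
128 []
130 []
132 [287 288 289 290]
134 [287 288 289 290]
136 [287 288 289 290 302]
138 [288 289 290]
140 [288 289 290 291]
142 [288 289 290 291]
144 [288 289 290 291]
146 [288 289 290 291]
148 [289 290]
axis at depth16.5,20.5,24.5(neck),24.5..46.5 [[295.9, 139.2], [296.4, 146.0], [296.6, 149.2], [296.8, 153.4], [297.0, 156.3], [297.1, 157.9]]
x+1mm px [[ 0.46  -0.087]] y+1 [[0.121 0.258]] z+1 [[0.025 0.392]]
```

Emit:
{"fn": "play_rows", "kwargs": {
  "steps": [
    [0.08, 0.2, 0.6, 0, -1],
    [0, 0, 0.5, 0, -1],
    [0, 0, 0, 0, -1],
    [0, 0, 0, 0, -1],
    [0, 0, 0, 0, -1]
  ]
}}

```text
t: 7.1
ee_pos: [529.5, -460.1, 110.0]
tool_rot: [-0.126, 0.992, 0.0, -0.0]
ft_force: [-0.1, -0.6, -0.0]
width: 0.108
grasp_force: 59.5
```

```bash
python3 st.py 531.5 -461.5 113;python3 - <<'E'
from bench import optics,state
from h import *
L=[optics.get_image("side") for _ in range(6)]
d=L[0];im=np.mean([l["img"] for l in L],0).astype(np.uint8);d["img"]=im
np.save("side3.npy",d,allow_pickle=True)
a=np.load("side0.npy",allow_pickle=True).item()["img"]
cv2.imwrite("pics/hov2.png",np.hstack([cv2.resize(i[145:180,280:315,::-1],None,fx=11,fy=11,interpolation=cv2.INTER_NEAREST) for i in(im,a)]))
E
python3 st.py
```

```text
t 7.1 pos [ 529.5 -460.1  110. ] ang -165.49 z [-0.  0. -1.] q [-0.81  0.7   0.27  1.14  0.   -1.06] F [-0.1 -0.6 -0. ] M [-0.03 -0.04  0.02] w 0.108 59.5
tool delta cm [-0.16 -0.18 -0.3 ]
t 7.4 pos [ 529.8 -460.3  110.4] ang -165.48 z [ 0. -0. -1.] q [-0.81  0.7   0.27  1.14  0.   -1.06] F [0.  0.7 0.5] M [ 0.05 -0.01 -0.04] w 0.111 59.5
```

View pics/hov2.png

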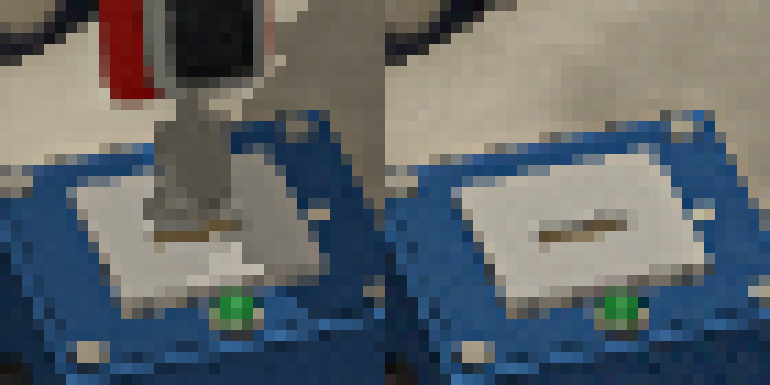

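The blade (columns 294–301, centre about 297.0) hangs just above the slot (centre (297.5,165.5)), with the tip at about row 164. That leaves roughly 0.8 mm to go along the slot, and then I lower gently.

Emit:
{"fn": "play_rows", "kwargs": {
  "steps": [
    [0.08, 0.02, 0.2, 0, -1],
    [0, 0, 0.2, 0, -1],
    [0, 0, 0.2, 0, -1],
    [0, 0, 0.2, 0, -1],
    [0, 0, 0, 0, -1],
    [0, 0, 0, 0, -1]
  ]
}}

```text
t: 7.9
ee_pos: [529.2, -460.7, 105.3]
tool_rot: [-0.126, 0.992, -0.001, 0.001]
ft_force: [-3.7, 3.0, 12.7]
width: 0.108
grasp_force: 61.6
```

```bash
python3 st.py
```

```text
t 7.9 pos [ 529.2 -460.7  105.3] ang -165.48 z [ 0.002 -0.002 -1.   ] q [-0.81  0.7   0.26  1.13 -0.   -1.06] F [-3.7  3.  12.7] M [ 0.78  0.79 -0.02] w 0.108 61.6
```

Emit:
{"fn": "play_rows", "kwargs": {
  "steps": [
    [0, 0.05, 0, 0, -1],
    [0.03, 0.05, 0, 0, -1],
    [0, 0, 0, 0, -1],
    [0, 0, 0, 0, -1]
  ]
}}

```text
t: 8.23
ee_pos: [529.0, -460.4, 105.5]
tool_rot: [-0.126, 0.992, -0.002, 0.001]
ft_force: [-2.4, 2.0, 12.4]
width: 0.106
grasp_force: 61.4
```

```bash
cat >> st.py <<'E'
f=[]
print("F tool",(r.T@s["ft_force"]).round(1),"M tool",(r.T@s["torque"]).round(2))
E
python3 st.py
```

```text
t 8.2333 pos [ 529.  -460.4  105.5] ang -165.49 z [ 0.003 -0.003 -1.   ] q [-0.81  0.7   0.25  1.12 -0.   -1.06] F [-2.4  2.  12.4] M [ 0.38  0.58 -0.08] w 0.106 61.4
F tool [  1.8   2.5 -12.4] M tool [-0.51  0.46  0.08]
```

Emit:
{"fn": "play_rows", "kwargs": {
  "steps": [
    [0.03, 0.05, 0, 0, -1],
    [0.02, 0.05, 0, 0, -1],
    [0, 0, 0, 0, -1],
    [0, 0, 0, 0, -1]
  ]
}}

```text
t: 8.57
ee_pos: [528.9, -460.2, 105.6]
tool_rot: [-0.126, 0.992, -0.003, 0.002]
ft_force: [-1.6, 0.3, 11.1]
width: 0.111
grasp_force: 61.2
```

```bash
python3 st.py
```

```text
t 8.5667 pos [ 528.9 -460.2  105.6] ang -165.49 z [ 0.004 -0.005 -1.   ] q [-0.81  0.69  0.25  1.12 -0.   -1.06] F [-1.6  0.3 11.1] M [ 0.08  0.28 -0.  ] w 0.111 61.2
F tool [  1.5   0.7 -11.1] M tool [-0.15  0.25  0.  ]
```

```bash
python3 - <<'E'
from bench import optics,state
from h import *
L=[optics.get_image("side") for _ in range(4)]
im=np.mean([l["img"] for l in L],0).astype(np.uint8)
a=np.load("side0.npy",allow_pickle=True).item()["img"]
cv2.imwrite("pics/c1.png",np.hstack([cv2.resize(i[150:175,285:310,::-1],None,fx=15,fy=15,interpolation=cv2.INTER_NEAREST) for i in(im,a)]))
E
```

```text
(no output)
```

View pics/c1.png

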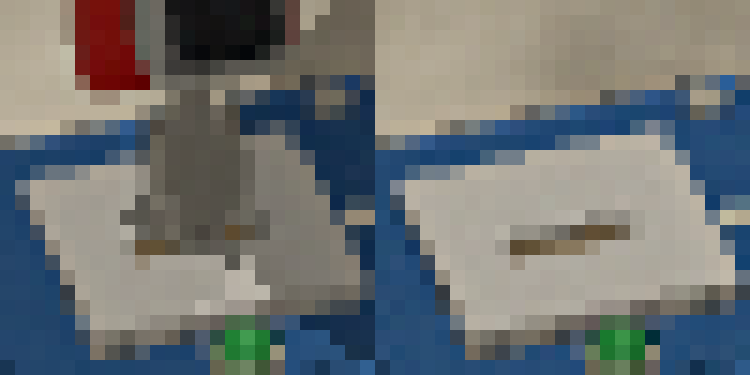

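The tip hides the middle of the slot (about (202,245) in the crop), so it is within 2 mm sideways. I lighten the push and feel across the slot.

Emit:
{"fn": "play_rows", "kwargs": {
  "steps": [
    [0, 0, -0.15, 0, -1],
    [0, 0.05, 0, 0, -1],
    [0, 0.05, 0, 0, -1],
    [0, 0.05, 0, 0, -1],
    [0, 0, 0, 0, -1]
  ]
}}

```text
t: 9.18
ee_pos: [528.5, -459.4, 105.9]
tool_rot: [-0.126, 0.992, -0.003, 0.001]
ft_force: [-0.4, -2.8, 6.3]
width: 0.11
grasp_force: 60.5
```

```bash
python3 st.py
```

```text
t 9.1833 pos [ 528.5 -459.4  105.9] ang -165.51 z [ 0.003 -0.005 -1.   ] q [-0.81  0.69  0.25  1.12 -0.   -1.06] F [-0.4 -2.8  6.3] M [-0.68 -0.19  0.01] w 0.11 60.5
F tool [ 1.1 -2.7 -6.3] M tool [ 0.71 -0.01 -0.01]
```

Emit:
{"fn": "play_rows", "kwargs": {
  "steps": [
    [0, -0.1, 0, 0, -1],
    [0, -0.1, 0, 0, -1],
    [0, -0.1, 0, 0, -1],
    [0, 0, 0, 0, -1]
  ]
}}

```text
t: 9.52
ee_pos: [528.8, -460.2, 105.8]
tool_rot: [-0.126, 0.992, -0.001, 0.001]
ft_force: [-0.8, 1.6, 10.5]
width: 0.109
grasp_force: 61.1
```

```bash
python3 st.py
```

```text
t 9.5167 pos [ 528.8 -460.2  105.8] ang -165.47 z [ 0.002 -0.001 -1.   ] q [-0.81  0.7   0.25  1.13  0.   -1.06] F [-0.8  1.6 10.5] M [0.48 0.2  0.03] w 0.109 61.1
F tool [  0.3   1.7 -10.5] M tool [-0.52  0.07 -0.02]
```

Emit:
{"fn": "play_rows", "kwargs": {
  "steps": [
    [0, -0.1, -0.1, 0, -1],
    [0, -0.1, 0, 0, -1],
    [0, 0, 0, 0, -1],
    [0, 0, 0, 0, -1]
  ]
}}

```text
t: 9.85
ee_pos: [528.8, -460.8, 105.8]
tool_rot: [-0.127, 0.992, 0.001, 0.001]
ft_force: [-0.6, 4.3, 8.2]
width: 0.108
grasp_force: 60.8
```

```bash
python3 st.py
```

```text
t 9.85 pos [ 528.8 -460.8  105.8] ang -165.45 z [ 0.001  0.002 -1.   ] q [-0.81  0.7   0.26  1.13  0.   -1.06] F [-0.6  4.3  8.2] M [0.87 0.18 0.02] w 0.108 60.8
F tool [-0.5  4.4 -8.2] M tool [-0.89 -0.04 -0.02]
```

Emit:
{"fn": "play_rows", "kwargs": {
  "steps": [
    [0, -0.1, 0, 0, -1],
    [0, -0.1, 0, 0, -1],
    [0, 0, 0, 0, -1],
    [0, 0, 0, 0, -1]
  ]
}}

```text
t: 10.18
ee_pos: [528.7, -463.6, 104.0]
tool_rot: [-0.126, 0.992, 0.0, -0.0]
ft_force: [-0.7, 0.7, -0.9]
width: 0.109
grasp_force: 59.5
```

```bash
python3 st.py
```

```text
t 10.1833 pos [ 528.7 -463.6  104. ] ang -165.49 z [-0.001  0.001 -1.   ] q [-0.81  0.71  0.27  1.13 -0.   -1.06] F [-0.7  0.7 -0.9] M [-0.04  0.04  0.01] w 0.109 59.5
F tool [0.5 0.9 0.9] M tool [ 0.03  0.05 -0.01]
```

It slipped in and is free of load. I go down gently.

Emit:
{"fn": "play_rows", "kwargs": {
  "steps": [
    [0, 0, 0.15, 0, -1],
    [0, 0, 0.15, 0, -1],
    [0, 0, 0.15, 0, -1],
    [0, 0, 0, 0, -1],
    [0, 0, 0, 0, -1]
  ]
}}

```text
t: 10.6
ee_pos: [528.8, -463.6, 99.9]
tool_rot: [-0.126, 0.992, 0.0, -0.0]
ft_force: [0.6, -0.4, -0.5]
width: 0.113
grasp_force: 59.5
```

```bash
python3 st.py
```

```text
t 10.6 pos [ 528.8 -463.6   99.9] ang -165.48 z [-0.     0.001 -1.   ] q [-0.81  0.71  0.26  1.12  0.   -1.06] F [ 0.6 -0.4 -0.5] M [0.04 0.01 0.01] w 0.113 59.5
F tool [-0.5 -0.6  0.5] M tool [-0.04 -0.01 -0.01]
```

Emit:
{"fn": "play_rows", "kwargs": {
  "steps": [
    [0, 0, 0.15, 0, -1],
    [0, 0, 0.15, 0, -1],
    [0, 0, 0.1, 0, -1],
    [0.1, 0, 0, 0, -1],
    [0.1, 0, 0, 0, -1],
    [0, 0, 0, 0, -1],
    [0, 0, 0, 0, -1]
  ]
}}

```text
t: 11.18
ee_pos: [528.1, -463.9, 96.2]
tool_rot: [-0.127, 0.992, 0.0, 0.001]
ft_force: [4.8, 0.8, -4.5]
width: 0.107
grasp_force: 59.0
```

```bash
python3 st.py
```

```text
t 11.1833 pos [ 528.1 -463.9   96.2] ang -165.45 z [ 0.002  0.001 -1.   ] q [-0.81  0.71  0.25  1.11  0.   -1.07] F [ 4.8  0.8 -4.5] M [ 0.33 -1.17  0.05] w 0.107 59.0
F tool [-4.8 -0.4  4.5] M tool [-0.02 -1.22 -0.05]
```

Emit:
{"fn": "play_rows", "kwargs": {
  "steps": [
    [-0.15, 0, 0, 0, -1],
    [-0.15, 0, 0, 0, -1],
    [-0.1, 0, 0, 0, -1],
    [0, 0, 0, 0, -1],
    [0, 0, 0, 0, -1]
  ]
}}

```text
t: 11.6
ee_pos: [530.6, -463.6, 96.4]
tool_rot: [-0.126, 0.992, -0.0, -0.0]
ft_force: [-1.1, 0.4, -0.3]
width: 0.11
grasp_force: 59.3
```

```bash
python3 st.py
```

```text
t 11.6 pos [ 530.6 -463.6   96.4] ang -165.5 z [-0.001 -0.    -1.   ] q [-0.81  0.71  0.26  1.12 -0.   -1.06] F [-1.1  0.4 -0.3] M [0.   0.   0.01] w 0.11 59.3
F tool [0.9 0.6 0.3] M tool [-0.    0.   -0.01]
```

Emit:
{"fn": "play_rows", "kwargs": {
  "steps": [
    [0.28, 0, 0.1, 0, -1],
    [-0.2, 0, 0.1, 0, -1],
    [-0.2, 0, 0.1, 0, -1],
    [0.2, 0, 0.1, 0, -1],
    [0.2, 0, 0.1, 0, -1],
    [-0.2, 0, 0.1, 0, -1],
    [-0.2, 0, 0.1, 0, -1],
    [0.2, 0, 0.1, 0, -1]
  ]
}}

```text
t: 12.27
ee_pos: [530.4, -464.2, 89.6]
tool_rot: [-0.126, 0.992, -0.001, 0.0]
ft_force: [-0.5, 1.3, 6.9]
width: 0.106
grasp_force: 60.4
```

```bash
python3 st.py
```

```text
t 12.2667 pos [ 530.4 -464.2   89.6] ang -165.48 z [ 0.    -0.002 -1.   ] q [-0.81  0.71  0.25  1.1  -0.   -1.06] F [-0.5  1.3  6.9] M [ 0.21 -0.21 -0.02] w 0.106 60.4
F tool [ 0.2  1.3 -6.9] M tool [-0.15 -0.25  0.02]
```

Emit:
{"fn": "play_rows", "kwargs": {
  "steps": [
    [0.2, 0, 0.1, 0, -1],
    [0, 0, 0, 0, -1],
    [-0.2, 0, 0, 0, -1],
    [-0.2, 0, 0, 0, -1],
    [0, 0, 0.05, 0, -1],
    [0.2, 0, 0, 0, -1],
    [0.2, 0, 0, 0, -1],
    [0, 0, 0, 0, -1],
    [-0.2, 0, 0, 0, -1]
  ]
}}

```text
t: 13.02
ee_pos: [529.8, -463.3, 86.5]
tool_rot: [-0.126, 0.992, 0.0, -0.0]
ft_force: [-3.3, -1.1, -0.5]
width: 0.107
grasp_force: 59.4
```

```bash
python3 st.py
```

```text
t 13.0167 pos [ 529.8 -463.3   86.5] ang -165.49 z [-0.001  0.001 -1.   ] q [-0.81  0.72  0.24  1.1  -0.   -1.06] F [-3.3 -1.1 -0.5] M [-0.15  0.85  0.06] w 0.107 59.4
F tool [ 3.4 -0.2  0.5] M tool [-0.07  0.86 -0.06]
```

Emit:
{"fn": "play_rows", "kwargs": {
  "steps": [
    [-0.2, 0, 0.1, 0, -1],
    [0, 0, 0.1, 0, -1],
    [0.2, 0, 0.1, 0, -1],
    [0.2, 0, 0.1, 0, -1],
    [0, 0, 0, 0, -1],
    [-0.2, 0, 0, 0, -1],
    [-0.2, 0, 0.1, 0, -1],
    [0, 0, 0, 0, -1],
    [0.2, 0, 0, 0, -1]
  ]
}}

```text
t: 13.77
ee_pos: [530.5, -463.4, 81.5]
tool_rot: [-0.126, 0.992, 0.0, 0.0]
ft_force: [0.3, 0.3, 0.2]
width: 0.108
grasp_force: 59.6
```

```bash
python3 st.py
```

```text
t 13.7667 pos [ 530.5 -463.4   81.5] ang -165.47 z [ 0.001  0.    -1.   ] q [-0.81  0.72  0.23  1.09  0.   -1.06] F [0.3 0.3 0.2] M [-0.05 -0.23  0.01] w 0.108 59.6
F tool [-0.4  0.2 -0.2] M tool [ 0.11 -0.21 -0.01]
```

Emit:
{"fn": "play_rows", "kwargs": {
  "steps": [
    [0.15, 0, 0.1, 0, -1],
    [0, 0, 0.1, 0, -1],
    [-0.2, 0, 0.1, 0, -1],
    [-0.1, 0, 0.1, 0, -1],
    [0, 0, 0.1, 0, -1],
    [0.2, 0, 0.1, 0, -1],
    [0, 0, 0.1, 0, -1],
    [0, 0, 0, 0, -1],
    [0, 0, 0, 0, -1]
  ]
}}

```text
t: 14.52
ee_pos: [531.2, -463.5, 76.5]
tool_rot: [-0.127, 0.992, -0.0, 0.002]
ft_force: [-0.4, 1.7, 9.7]
width: 0.106
grasp_force: 61.2
```

```bash
python3 st.py
```

```text
t 14.5167 pos [ 531.2 -463.5   76.5] ang -165.44 z [ 0.004 -0.    -1.   ] q [-0.81  0.72  0.22  1.07  0.   -1.06] F [-0.4  1.7  9.7] M [ 0.49  0.06 -0.03] w 0.106 61.2
F tool [-0.   1.8 -9.7] M tool [-0.49 -0.06  0.03]
```

Home: TCP z 76.5, the same as when it was gripped with its head on the block, at 10 N. Now I turn it clockwise about the key's axis.

Emit:
{"fn": "play_rows", "kwargs": {
  "steps": [
    [0.1, 0, 0.05, 0, -1],
    [0, 0, 0, 0, -1],
    [0, 0.015, 0, 4.5, -1],
    [0, 0.015, 0, 4.5, -1],
    [0, 0.015, 0, 4.5, -1],
    [0, 0.015, 0, 4.5, -1],
    [0, 0.015, 0, 4.5, -1],
    [0, 0, 0, 0, -1]
  ]
}}

```text
t: 15.18
ee_pos: [531.0, -462.8, 76.5]
tool_rot: [0.07, 0.998, 0.0, 0.003]
ft_force: [0.4, 2.9, 11.3]
width: 0.109
grasp_force: 61.3
```

```bash
python3 st.py
```

```text
t 15.1833 pos [ 531.  -462.8   76.5] ang 171.94 z [ 0.005 -0.    -1.   ] q [-0.81  0.72  0.22  1.07  0.   -0.67] F [ 0.4  2.9 11.3] M [ 0.8  -0.15  0.05] w 0.109 61.3
F tool [ -0.1   2.9 -11.3] M tool [-0.82 -0.04 -0.05]
```

Emit:
{"fn": "play_rows", "kwargs": {
  "steps": [
    [0, 0.015, 0, 4.5, -1],
    [0, 0.015, 0, 4.5, -1],
    [0, 0.015, 0, 4.5, -1],
    [0, 0.015, 0, 4.5, -1],
    [0, 0.015, 0, 4.5, -1],
    [0, 0.015, 0, 4.5, -1],
    [0, 0.015, 0, 4.5, -1],
    [0, 0, 0, 0, -1]
  ]
}}

```text
t: 15.85
ee_pos: [531.2, -462.2, 76.5]
tool_rot: [0.338, 0.941, 0.0, 0.003]
ft_force: [1.9, 3.3, 11.1]
width: 0.113
grasp_force: 61.3
```

```bash
python3 st.py
```

```text
t 15.85 pos [ 531.2 -462.2   76.5] ang 140.44 z [ 0.005 -0.001 -1.   ] q [-0.81  0.72  0.22  1.07  0.   -0.12] F [ 1.9  3.3 11.1] M [ 0.63 -0.15 -0.02] w 0.113 61.3
F tool [  0.6   3.7 -11.1] M tool [-0.58  0.29  0.03]
```

Emit:
{"fn": "play_rows", "kwargs": {
  "steps": [
    [0, 0.015, 0, 4.5, -1],
    [0, 0.015, 0, 4.5, -1],
    [0, 0.015, 0, 4.5, -1],
    [0, 0.015, 0, 4.5, -1],
    [0, 0.015, 0, 4.5, -1],
    [0, 0.015, 0, 4.5, -1],
    [0, 0.015, 0, 4.5, -1],
    [0, 0.015, 0, 4.5, -1],
    [0, 0, 0, 0, -1]
  ]
}}

```text
t: 16.6
ee_pos: [531.8, -461.8, 76.5]
tool_rot: [0.613, 0.79, 0.001, 0.002]
ft_force: [-0.2, 2.0, 10.4]
width: 0.11
grasp_force: 61.3
```

```bash
python3 st.py
```

```text
t 16.6 pos [ 531.8 -461.8   76.5] ang 104.42 z [ 0.004 -0.001 -1.   ] q [-0.81  0.72  0.22  1.07  0.    0.51] F [-0.2  2.  10.4] M [0.45 0.08 0.05] w 0.11 61.3
F tool [  2.    0.3 -10.4] M tool [-0.03  0.45 -0.05]
```

Emit:
{"fn": "play_rows", "kwargs": {
  "steps": [
    [0, 0, 0, 2, -1],
    [0, 0, 0, 0, -1],
    [0, 0, 0, 0, -1],
    [0, 0, 0, 0, -1],
    [0, 0, 0, 0, -1],
    [0, 0, 0, 0, -1],
    [0, 0, 0, 0, -1],
    [0, 0, 0, 0, -1],
    [0, 0, 0, 0, -1],
    [0, 0, 0, 0, -1]
  ]
}}

```text
t: 17.43
ee_pos: [531.8, -461.8, 76.5]
tool_rot: [0.625, 0.78, 0.001, 0.002]
ft_force: [-0.1, 1.9, 11.8]
width: 0.105
grasp_force: 61.3
```

Emit:
{"fn": "play_rows", "kwargs": {
  "steps": [
    [0, 0, 0, 0, -1],
    [0, 0, 0, 0, -1],
    [0, 0, 0, 0, -1],
    [0, 0, 0, 0, -1],
    [0, 0, 0, 0, -1],
    [0, 0, 0, 0, -1],
    [0, 0, 0, 0, -1],
    [0, 0, 0, 0, -1],
    [0, 0, 0, 0, -1],
    [0, 0, 0, 0, -1]
  ]
}}

```text
t: 18.27
ee_pos: [531.8, -461.8, 76.5]
tool_rot: [0.625, 0.78, 0.001, 0.002]
ft_force: [-1.0, 2.5, 11.0]
width: 0.11
grasp_force: 61.3
```

Emit:
{"fn": "play_rows", "kwargs": {
  "steps": [
    [0, 0, 0, 0, -1],
    [0, 0, 0, 0, -1],
    [0, 0, 0, 0, -1],
    [0, 0, 0, 0, -1],
    [0, 0, 0, 0, -1],
    [0, 0, 0, 0, -1],
    [0, 0, 0, 0, -1],
    [0, 0, 0, 0, -1],
    [0, 0, 0, 0, -1],
    [0, 0, 0, 0, -1]
  ]
}}

```text
t: 19.1
ee_pos: [531.8, -461.8, 76.5]
tool_rot: [0.625, 0.78, 0.001, 0.002]
ft_force: [-0.4, 2.4, 10.5]
width: 0.108
grasp_force: 61.3
```

```bash
python3 st.py; python3 - <<'E'
from bench import optics,state
import numpy as np,cv2
im=np.mean([optics.get_image("side")["img"] for _ in range(4)],0).astype(np.uint8)
cv2.imwrite("pics/end.png",cv2.resize(im[120:200,260:340,::-1],None,fx=7,fy=7,interpolation=cv2.INTER_CUBIC))
print(np.mean([state()["torque"] for _ in range(3)],0))
E
```

```text
t 19.1 pos [ 531.8 -461.8   76.5] ang 102.57 z [ 0.004 -0.001 -1.   ] q [-0.81  0.72  0.22  1.07  0.    0.55] F [-0.4  2.4 10.5] M [0.34 0.02 0.12] w 0.108 61.3
F tool [  2.4   0.2 -10.5] M tool [-0.05  0.34 -0.12]
[0.43523455 0.02443021 0.08957313]
```

View pics/end.png

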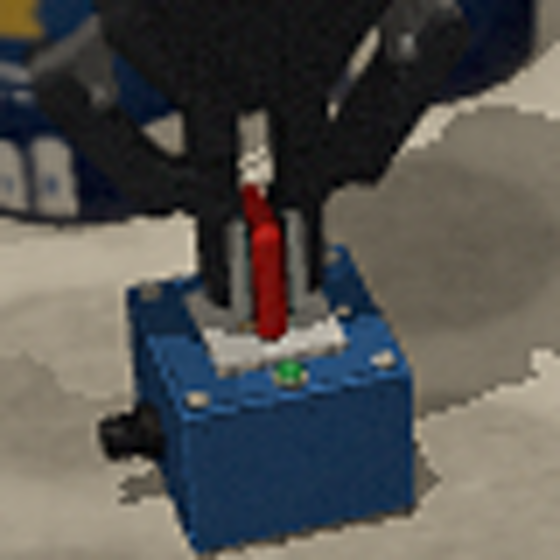

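The key's head sits on the plate (foot at about (270,335) in the crop). It is turned a quarter turn, edge on to the camera, and still gripped. The spring torque reads about 0.1 N m and the hold has lasted over 2 s.

```bash
python3 -c "
from bench import env; print(env.sign_off())"
```

```text
the job is handed in; nothing more can be done
None
```

The red key is fully home in the blue switch, turned clockwise by about 92°, held there for over 2 s and still gripped; the job is handed in at about 19 s, and the arm never touched the jar, pot or tile.

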